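# Bed the heat-spreader tile in an open radio

### The job

In the open radio, one of the large square cans around the white tile stands proud: press it fully home. Then take the grey spacer block from its wooden stand, slide it down upright to the chassis floor in the only gap beside the tile that is wide enough for it, centred between the tile and the small can, and let go of it. Last, press the sprung tile down with the fingers until it is flush with the cans around it, and finish while still holding it pressed flush; leave everything else where it stands.

Things in the scene. Friction and masses are not known exactly. Their poses are not given: they have to be found in the camera images.
- chassis: open radio chassis, a dark 240 x 240 mm plate fixed on the table; origin: centre of its underside, z up; floor 10 mm above it. Face plate 46 mm high at +x, flanges 22 mm high on the other sides. Four square cans stand 67 mm from the tile's centre (centre to centre) at chassis +x, -x, +y, -y, in varying order; tops 38 mm above the table when home. Corner parts: under 28 mm.
- tile_top (a point): centre of the top face of the white ceramic tile, 70 x 70 x 10 mm, on springs in the middle of the chassis; z up, x and y along the chassis's. Untouched, the top is 44 mm above the table (6 mm proud of the cans); flush and on its stop, 38 mm. The gap from tile to can is 16 mm at the small can, 8 mm at the three large ones.
- tile (a joint): how far the tile is pressed down, m: 0 untouched, 0.006 flush with the cans (hard stop). It needs about 2 N to start and 7 N to be held flush, and springs back up when let go.
- plug_top (a point): centre of the top face of the plug-in can, one of the three large cans (48 x 48 mm, 28 mm tall); it stands on its pins 6 to 10 mm higher than the others until pressed home. Its x and y axes lie along the chassis's x and y.
- can_plug (a joint): how far the plug-in can is pushed into its socket, m: 0 to 0.004 at the start, 0.010 fully home (hard stop). It slides stiffly, at about 6 N, and stays where it is left.
- can_small: a plain square aluminium shielding can, 32 x 32 mm, 28 mm tall, fixed on the chassis floor; the small one of the four. Origin at the centre of its underside, on the chassis floor. Its x and y axes lie along the chassis's x and y.
- can_a: a plain square aluminium shielding can, 48 x 48 mm, 28 mm tall, fixed on the chassis floor; a large one, already home. Origin at the centre of its underside. Its x and y axes lie along the chassis's x and y.
- can_b: a plain square aluminium shielding can, 48 x 48 mm, 28 mm tall, fixed on the chassis floor; a large one, already home. Origin at the centre of its underside. Its x and y axes lie along the chassis's x and y.
- spacer: the spacer, a plain grey plastic block 12 mm thick (x), 40 mm long (y), 70 mm tall (z), about 45 g; origin: centre of its underside. The lowest 5 mm are stepped down to 9 mm thick as a lead-in. It starts upright in its stand's slot, underside 6 mm above the table, its top 48 mm clear of the stand. In place, the same foot is down on the chassis floor and its thickness spans the gap.
- stand: wooden stand, 70 x 70 x 28 mm, fixed on the table, with a slot 17 mm wide along its y axis in which the spacer stands; origin at the centre of its underside; its axes are the spacer's at the start.
- meter: bystander, to be left alone: the orange multimeter, 175 x 85 x 46 mm, lying flat; origin at its underside
- mouse: bystander, to be left alone: a black computer mouse, 105 x 60 x 32 mm; origin at its underside
- driver: bystander, to be left alone: a screwdriver lying on the table, about 200 mm long; origin at its underside
- capacitor: bystander, to be left alone: a loose black capacitor standing upright, 25 mm across, 40 mm tall; origin at its underside
- drink_tin: bystander, to be left alone: a blue drink tin, 66 mm across, 115 mm tall; origin at its underside

How it is judged (in metres and radians):
On the way, in this order (a step that is already met when the one before it is completed fails the run):
1. the plug-in can is pressed home (value of joint can_plug above 0.0085 m), for 0.2 s.
2. the spacer stands on the chassis floor in the wide gap, between the tile and the small can, let go (z of spacer in the frame of chassis below 0.0135 m and horizontal distance between spacer and tile_top below 0.047 m and horizontal distance between spacer and can_small below 0.029 m and angle between spacer's own z axis and vertical below 0.16 rad and contact force between the fingers and spacer below 0.3 N), for 0.2 s.
3. the tile is pressed flush by the fingers (value of joint tile above 0.0048 m and contact force between the fingers and tile above 3 N), for 0.2 s.
At the end, for the whole second after the job is handed in: Fingers hold the tile within 1.2 mm of flush with over 3 N; plug-in can within 1.5 mm of home; spacer let go, upright within 0.16 rad, underside within 3.5 mm of the chassis floor, centre within 47 mm of the tile's and 29 mm of the small can's centre (all of step 2 and all of step 3 and value of joint can_plug above 0.0085 m); the arm keeps its last pose, push and grip.
It fails at once if a bystander is moved by more than 30 mm (distance of any of meter, mouse, driver, capacitor, drink_tin from where it was at the start of the episode above 0.03 m).
It also fails if it takes over 64 s, if anything falls off the work surface, if the arm or the gripper's body presses on something with over 40 N, if the wrist force passes 120 N, or if a joint passes its speed limit or range.

### The arm

A 6-joint arm with a two-finger parallel gripper is mounted at the origin on the work surface. World frame = base frame: x ahead of the robot, y to its left, z up, the work surface at z = 0. Lengths are in mm, angles in degrees, forces in N, time in s.
With the tool pointing down it reaches from about 300 to 850 mm from the base axis. Payload 4.2 kg.
Tool frame: the origin (TCP) lies at the very end of the fingers, on their centre line; the grasp point (between the pads) lies 19 mm behind it (env.grasp_offset is the distance from the TCP to the grasp point, in mm); z points along the fingers, y is the line along which they close (so a half turn about z gives the same grasp; the last joint's range is limited). The gripper opens to 91 mm and grips with 3 to 60 N. Pads are 32 mm wide; open, the fingers measure 118 mm over their backs; the gripper's body (76 mm by 178 mm) begins 60 mm behind the grasp point.
Start: joints at [-64.343, 18.312, 89.639, -0, 72.044, -1.146], TCP at [259.288, -513.241, 187.176] pointing down, gripper open.
Joint ranges: [-177.97, 177.97], [-48.28, 115.42], [12.27, 149.76], [-77.06, 257.06], [2.81, 150.46], [-146.56, 146.56]. Speed limits (degrees/s): [147.25, 147.25, 180, 180, 180, 180].

### API

Orientations are given as [roll, pitch, yaw] about the fixed x, y, z axes, in that order (R = Rz(yaw) Ry(pitch) Rx(roll)).
In Python, from workcell import env gives the robot as it stands. The module is installed in compiled form; this text tells all that it offers.
- The arm moves only by the tool send_rows, never from a script. Its argument "motion" is a list of rows, each an object of numbers: "tx", "ty", "tz": the shift along the tool's x, y, z in units of 500 mm (1.0 is 500 mm); "rx", "ry", "rz": the turn, a rotation vector about the tool's x, y, z in units of 30 degrees (1.0 is 30 degrees); "gripper": the closure, from -1 (fully open) to 1 (shut). In form: [{"tx": .., "ty": .., "tz": .., "rx": .., "ry": .., "rz": .., "gripper": ..}, ...]. A call has 1 to 12 rows; each row shifts and turns the commanded pose from where the row before left it, along the tool's axes as they then stand; what a row does not reach is not made up. A row lasts 1/8 s, in which the tool goes at most 62.5 mm and 10.7 degrees, less where a joint would pass 70% of its speed; a pose out of reach is approached as far as the arm can. A call with a number of a shift or a turn outside -1 to 1 is refused whole. A call with a gripper value outside its range is refused whole. The fingers move at their own pace and stop on an object; "grip_force" is the grip in N (left out, the last holds). Time passes only in rows, so rows that do not move let the fingers close. It gives the time, the measured TCP pose, the force, the opening and the grip force at its end, in the units of the state.
- env.state(): the state, without advancing time (a new reading comes with each control period).
- env.grab_frame(name): name is "scene" or "top" or "wrist"; returns a dict with "frame" (480x640x3 uint8, red, green, blue), "vertical_fov" (degrees; the focal length in pixels is half the picture's height over the tangent of half this angle, whatever the lens; pixels are square), "cx", "cy" (the principal point, pixels), "k1" (the pictures are not rectified: a ray, as slopes to the right and down, at radius r is drawn at 1 + k1 r^2 times it, then the intrinsics apply), "rvec" (rotation vector, rad) and "tvec" (3), from world to camera coordinates, as OpenCV has them; the wrist camera has in their place "T_tool_cam" (4x4, takes a point from camera to tool coordinates, whose origin is the TCP and whose axes are the flange's). Camera axes: x right, y down, z forward; pixel columns grow to the right and rows downward; lengths in mm; the calibration is good to about 2 mm. A picture is of the moment at which its call begins: read the wrist's pose just before it. There is no depth.
- env.job_done(): hands the job in; it is judged then, once.
The state is a dict: "time_s": time; "qpos": joint angles; "qvel": joint speeds; "effort": joint torques, N m; "ee_pos": TCP position; "ee_rot": TCP orientation; "force": force on the tool from outside, world axes, zero at the start; "torque": the same for the moment, N m; "gripper_width": finger opening in mm; "gripper_force": force on a finger pad.
Only numpy, scipy, OpenCV 4.12 (cv2) and the standard library are available. Lean on these libraries where they do the work, as an engineer would, in place of code of your own. Each camera call takes 0.05 s, during which the arm holds its last target. There are 200 camera calls.

## Working session

There is one attempt and no reset: what is moved stays moved. The work goes in short steps, Python scripts to look and compute and a tool call to move; the robot and the scene stay as the last step left them, time stands still between calls to the robot, and variables do not carry over. Pictures are saved under pics/ and viewed, at most 10 in all, crops included, and the job is handed in when it is done.

Besides the shell and the picture viewer there is one more tool, called after "Request:" in YAML: its name, and indented under it one key for each argument. send_rows: Moves the arm, as the interface text tells. Shifts and turns lie within -1 to 1; 1 stands for 500 mm of shift or 30 degrees of turn. Its arguments: {"type":"object","properties":{"motion":{"type":"array"},"grip_force":{"type":"number"}},"required":["motion"]}

```bash
mkdir -p pics; cat > h.py <<'E'
import numpy as np, cv2
from scipy.spatial.transform import Rotation as R
from workcell import env
def cam(name):
    s=env.state(); f=env.grab_frame(name); 
    h=f["frame"].shape[0]; fl=h/2/np.tan(np.radians(f["vertical_fov"])/2)
    if name=="wrist":
        T=np.eye(4); T[:3,:3]=R.from_euler('xyz',s["ee_rot"],degrees=True).as_matrix(); T[:3,3]=s["ee_pos"]
        W=T@np.array(f["T_tool_cam"]); Rc=W[:3,:3].T; t=-Rc@W[:3,3]
    else:
        Rc=R.from_rotvec(np.ravel(f["rvec"])).as_matrix(); t=np.ravel(f["tvec"])
    return dict(img=f["frame"],f=fl,cx=f["cx"],cy=f["cy"],k1=f["k1"],R=Rc,t=t)
def proj(c,P):
    p=np.atleast_2d(P)@c["R"].T+c["t"]; n=p[:,:2]/p[:,2:]; r2=(n**2).sum(1,keepdims=True)
    return n*(1+c["k1"]*r2)*c["f"]+[c["cx"],c["cy"]]
def back(c,uv,z):
    K=np.array([[c["f"],0,c["cx"]],[0,c["f"],c["cy"]],[0,0,1.]])
    n=cv2.undistortPoints(np.array(uv,float).reshape(-1,1,2),K,np.array([c["k1"],0,0,0.])).reshape(-1,2)
    d=np.c_[n,np.ones(len(n))]@c["R"]; o=-c["R"].T@c["t"]
    return o+d*((z-o[2])/d[:,2])[:,None]
def save(c,n,crop=None,s=1):
    i=c["img"][:,:,::-1]
    if crop: i=i[crop[1]:crop[3],crop[0]:crop[2]]
    cv2.imwrite("pics/"+n,cv2.resize(i,None,fx=s,fy=s,interpolation=cv2.INTER_CUBIC))
E
python3 - <<'E'
from h import *
import pickle
for n in("top","scene"):
    c=cam(n); save(c,n+"0.png"); pickle.dump(c,open(n+".pkl","wb")); print(n,-c["R"].T@c["t"])
s=env.state();print(s["ee_rot"],s["gripper_width"],s["force"])
E
```

```text
top [ 359.22932682   38.52784909 1378.94731523]
scene [1378.10996047  322.69329298  975.73838805]
[-1.79911942e+02 -1.50448258e-03  2.68022221e+01] 91.39530261551772 [-0.52082037 -0.65360724 -0.25098979]
```

View pics/top0.png

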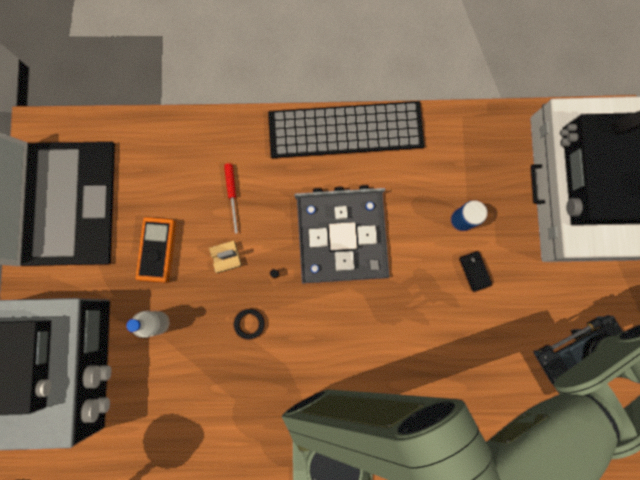

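View pics/scene0.png

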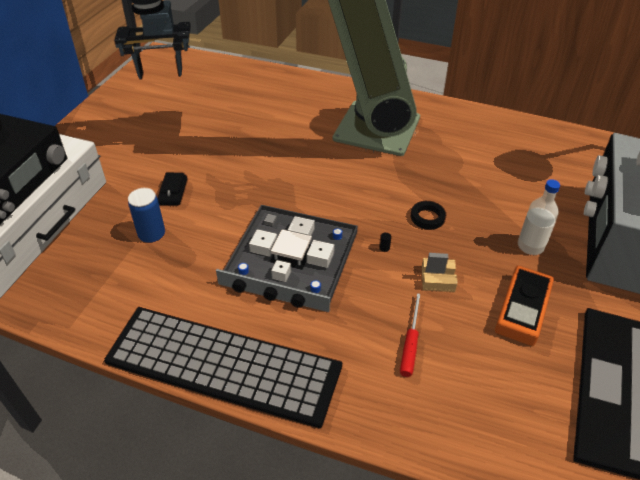

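The top view shows the chassis around (343,236), with the small can on the face-plate side at (341,212) and large cans at (318,237), (367,235) and (345,261). The stand is at (226,256), with the capacitor nearby at (275,273). The scene view agrees.

```bash
python3 - <<'E'
from h import *
import pickle
c=pickle.load(open("top.pkl","rb"))
for n,uv,z in[("tile",(342.5,236),44),("small",(341,212),38),("L+y",(318,237.5),38),("L-y",(367,235),38),("L-x",(345,261),38),("stand",(226.5,257),28),("cap",(275,272),40)]:
    print(n,back(c,[uv],z)[0].round(1))
i=c["img"][185:290,200:395,::-1]; cv2.imwrite("pics/t1.png",cv2.resize(i,None,fx=4,fy=4,interpolation=cv2.INTER_CUBIC))
s=env.state(); print(s["ee_pos"],env.grab_frame("wrist")["T_tool_cam"],env.grab_frame("wrist")["vertical_fov"])
E
```

```text
tile [548.  -42.3  44. ]
small [615.5 -40.3  38. ]
L+y [546.   24.3  38. ]
L-y [ 550.4 -109.6   38. ]
L-x [480.3 -47.6  38. ]
stand [498.2 275.4  28. ]
cap [453.8 142.2  40. ]
[ 259.04565974 -512.78956303  186.43271354] [[-1.66946623e-04 -9.55030232e-01 -2.96508395e-01  8.36043778e+01]
 [ 9.99999970e-01 -2.12278655e-04  1.20691070e-04  1.26089414e+00]
 [-1.78206024e-04 -2.96508366e-01  9.55030239e-01 -1.96654614e+02]
 [ 0.00000000e+00  0.00000000e+00  0.00000000e+00  1.00000000e+00]] 66.38419386599028
```

View pics/t1.png

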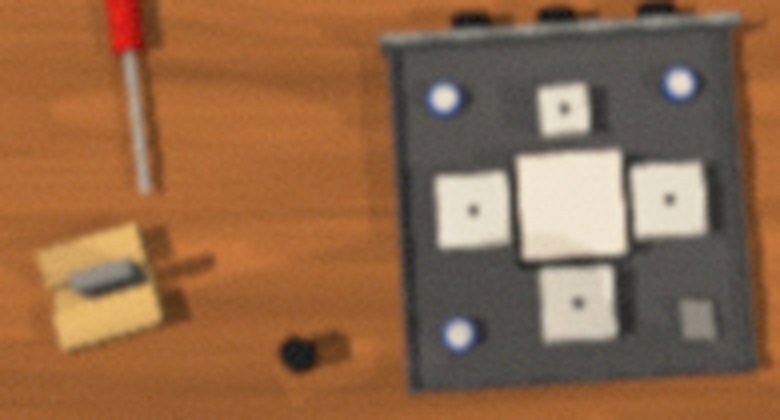

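The small can is on the chassis +x side and the chassis yaw is about 3.5°. The stand's yaw is about 15°. I'll turn to yaw 93.5 and go to a close view over the chassis.

Request:
send_rows:
  motion:
    - {"rz":-0.278,"tz":-0.016}
    - {"rz":-0.278,"tz":-0.016}
    - {"rz":-0.278,"tz":-0.016}
    - {"rz":-0.278,"tz":-0.016}
    - {"rz":-0.278,"tz":-0.016}
    - {"rz":-0.278,"tz":-0.016}
    - {"rz":-0.278,"tz":-0.016}
    - {"rz":-0.278,"tz":-0.016}

```text
invalid input at $.motion[0]: expected keys tx, ty, tz, rx, ry, rz, gripper
```

Request:
send_rows:
  motion:
    - {"tx":0.0824,"ty":0.0528}
    - {"tx":0.0824,"ty":0.0528}
    - {"tx":0.0824,"ty":0.0528}
    - {"tx":0.0824,"ty":0.0528}
    - {"tx":0.0824,"ty":0.0528}
    - {"tx":0.0824,"ty":0.0528}
    - {"tx":0.0824,"ty":0.0528}
    - {"tx":0.0824,"ty":0.0528}
    - {"tx":0.0824,"ty":0.0528}
    - {"tx":0.0824,"ty":0.0528}
    - {"tx":0.0824,"ty":0.0528}
    - {"tx":0.0824,"ty":0.0528}

```text
invalid input at $.motion[0]: expected keys tx, ty, tz, rx, ry, rz, gripper
```

```bash
python3 - <<'E'
from h import *
import pickle
from workcell import env
c=cam("wrist"); save(c,"w1.png"); pickle.dump(c,open("w1.pkl","wb"))
s=env.state();print(s["ee_pos"],s["ee_rot"],s["time_s"],np.linalg.norm(s["qvel"]),s["qpos"])
print(proj(c,[[548,-42,44]]))
E
```

```text
[ 259.19373561 -513.03015822  186.75812719] [-1.79955426e+02 -6.10298313e-04  2.68021081e+01] 0.25 0.2933455004268469 [-6.43423626e+01  1.83342414e+01  8.96675444e+01 -2.94471170e-04
  7.20427919e+01 -1.14438001e+00]
[[-177.91198892 -578.93249759]]
```

View pics/w1.png

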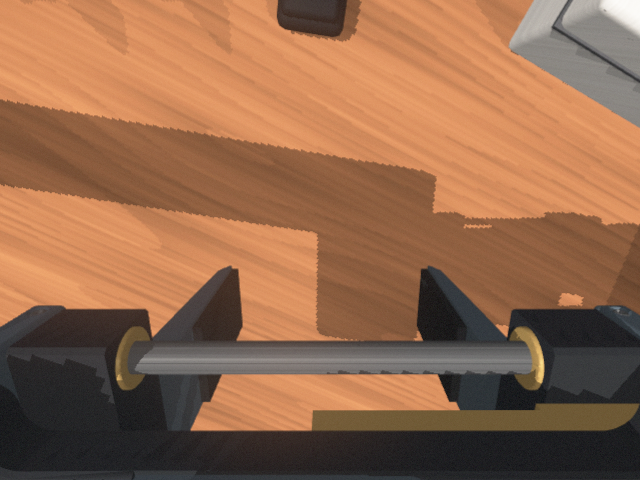

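The wrist view shows the fingers and the bar filling the lower half, so I should look with the upper half. The rows need all keys.

Request:
send_rows:
  motion:
    - {"tx":0,"ty":0,"tz":-0.016,"rx":0,"ry":0,"rz":-0.278,"gripper":-1}
    - {"tx":0,"ty":0,"tz":-0.016,"rx":0,"ry":0,"rz":-0.278,"gripper":-1}
    - {"tx":0,"ty":0,"tz":-0.016,"rx":0,"ry":0,"rz":-0.278,"gripper":-1}
    - {"tx":0,"ty":0,"tz":-0.016,"rx":0,"ry":0,"rz":-0.278,"gripper":-1}
    - {"tx":0,"ty":0,"tz":-0.016,"rx":0,"ry":0,"rz":-0.278,"gripper":-1}
    - {"tx":0,"ty":0,"tz":-0.016,"rx":0,"ry":0,"rz":-0.278,"gripper":-1}
    - {"tx":0,"ty":0,"tz":-0.016,"rx":0,"ry":0,"rz":-0.278,"gripper":-1}
    - {"tx":0,"ty":0,"tz":-0.016,"rx":0,"ry":0,"rz":-0.278,"gripper":-1}

```text
time_s: 1.25
ee_pos: [259.2, -513.1, 251.3]
ee_rot: [-180.0, -0.0, 93.8]
force: [-1.1, -0.1, -0.2]
gripper_width: 91.3
gripper_force: 0.0
```

Request:
send_rows:
  motion:
    - {"tx":0.063,"ty":0.053,"tz":0,"rx":0,"ry":0,"rz":0,"gripper":-1}
    - {"tx":0.063,"ty":0.053,"tz":0,"rx":0,"ry":0,"rz":0,"gripper":-1}
    - {"tx":0.063,"ty":0.053,"tz":0,"rx":0,"ry":0,"rz":0,"gripper":-1}
    - {"tx":0.063,"ty":0.053,"tz":0,"rx":0,"ry":0,"rz":0,"gripper":-1}
    - {"tx":0.063,"ty":0.053,"tz":0,"rx":0,"ry":0,"rz":0,"gripper":-1}
    - {"tx":0.063,"ty":0.053,"tz":0,"rx":0,"ry":0,"rz":0,"gripper":-1}
    - {"tx":0.063,"ty":0.053,"tz":0,"rx":0,"ry":0,"rz":0,"gripper":-1}
    - {"tx":0.063,"ty":0.053,"tz":0,"rx":0,"ry":0,"rz":0,"gripper":-1}
    - {"tx":0.063,"ty":0.053,"tz":0,"rx":0,"ry":0,"rz":0,"gripper":-1}
    - {"tx":0.063,"ty":0.053,"tz":0,"rx":0,"ry":0,"rz":0,"gripper":-1}
    - {"tx":0.063,"ty":0.053,"tz":0,"rx":0,"ry":0,"rz":0,"gripper":-1}
    - {"tx":0.063,"ty":0.053,"tz":0,"rx":0,"ry":0,"rz":0,"gripper":-1}

```text
time_s: 2.75
ee_pos: [554.1, -115.2, 251.1]
ee_rot: [-180.0, 0.0, 93.5]
force: [0.8, -0.9, 0.8]
gripper_width: 91.0
gripper_force: 0.0
```

```bash
python3 - <<'E'
from h import *
import pickle
env.grab_frame("wrist");env.grab_frame("wrist")
c=cam("wrist"); save(c,"w2.png"); pickle.dump(c,open("w2.pkl","wb"))
s=env.state();print(s["ee_pos"],s["ee_rot"],s["time_s"],np.linalg.norm(s["qvel"]),s["qpos"])
print(proj(c,[[548,-42,44]]))
E
```

```text
[ 553.99842187 -115.14285074  250.64504179] [-1.79952499e+02 -4.13508608e-04  9.36910230e+01] 2.9 2.842871006816608 [-1.28972946e+01  1.56534196e+01  8.43205796e+01 -1.33651062e-02
  8.00716433e+01 -1.65860081e+01]
[[326.8279588  136.07945185]]
```

View pics/w2.png

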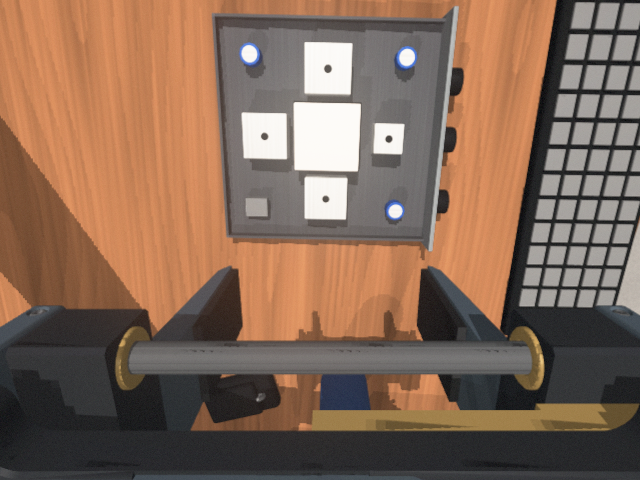

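Cans: top (328,69), left (265,136), bottom (326,198), small (389,139), tile (327,137). The top one, on the chassis +y side, looks largest. Checking by backprojecting the outlines.

```bash
python3 - <<'E'
from h import *
import pickle
c=pickle.load(open("w2.pkl","rb"))
g=c["img"].min(2).astype(np.uint8); b=(g>165).astype(np.uint8); b[245:]=0
n,l,st,ce=cv2.connectedComponentsWithStats(b)
for k in range(1,n):
    if st[k,4]<500: continue
    ct=max(cv2.findContours((l==k).astype(np.uint8),0,1)[0],key=cv2.contourArea)
    m=cv2.boxPoints(cv2.minAreaRect(ct.astype(np.float32)))
    for z in (38,46):
        P=back(c,m,z)[:,:2]; e=P-np.roll(P,1,0)
        print(z,ce[k].round(1),P.mean(0).round(1),np.linalg.norm(e,axis=1).round(1),np.degrees(np.arctan2(e[:,1],e[:,0])).round(1))
E
```

```text
38 [443.6 120.9] [671.5 -34.3] [  4.1 243.8   3.4 243.9] [177.3  92.4  -1.6 -87.4]
46 [443.6 120.9] [669.1 -34.2] [  4.  239.    3.3 239.1] [177.3  92.4  -1.6 -87.4]
38 [327.4  67.7] [545.   24.3] [48.6 48.1 48.6 50. ] [  92.6    3.8  -85.2 -176.3]
46 [327.4  67.7] [545.   23.2] [47.7 47.1 47.7 49. ] [  92.6    3.8  -85.2 -176.3]
38 [326.3 136. ] [547.1 -43.5] [74.3 70.6 70.5 70.7] [-177.5   90.7    2.6  -86.1]
46 [326.3 136. ] [547.2 -43.3] [72.8 69.2 69.1 69.3] [-177.5   90.7    2.6  -86.1]
38 [264.2 135.1] [480.1 -45.9] [47.7 47.5 47.6 49.2] [  89.7    3.7  -88.3 -176.3]
46 [264.2 135.1] [481.4 -45.6] [46.7 46.5 46.7 48.2] [  89.7    3.7  -88.3 -176.3]
38 [388.  138.1] [614.2 -40.3] [32.9 32.  32.1 32.1] [-179.2   92.7    0.9  -86. ]
46 [388.  138.1] [612.9 -40.1] [32.2 31.4 31.5 31.5] [-179.2   92.7    0.9  -86. ]
38 [324.9 197.5] [ 550.2 -109.3] [49.4 48.3 47.7 48.4] [-178.    90.9    2.1  -87.1]
46 [324.9 197.5] [ 550.1 -107.7] [48.5 47.4 46.8 47.4] [-178.    90.9    2.1  -87.1]
```

```bash
python3 - <<'E'
from h import *
import pickle
from scipy.optimize import least_squares
cams=[pickle.load(open(f+".pkl","rb")) for f in("w2","scene","top")]
pos=np.array([[67,0],[-67,0],[0,67],[0,-67]])
def pts(p,hs):
    a=np.radians(p[2]); M=np.array([[np.cos(a),-np.sin(a)],[np.sin(a),np.cos(a)]])
    return np.c_[pos@M.T+p[:2],hs]
obs=[]
for c in cams:
    p0=proj(c,pts([547.5,-43,3],[38,40,40,40])); o=[]
    for u,v in p0:
        w=6 if c is not cams[0] else 8
        x0,y0=int(round(u)),int(round(v)); g=c["img"][y0-w:y0+w+1,x0-w:x0+w+1].min(2).astype(float)
        # darkest compact blob within window centre
        yy,xx=np.mgrid[-w:w+1,-w:w+1]
        m=(np.median(g[(abs(xx)<5)&(abs(yy)<5)])-g).clip(10)-10
        m[(abs(xx)>5)|(abs(yy)>5)]=0
        k=np.unravel_index(m.argmax(),m.shape); near=(abs(xx-xx[k])<=2)&(abs(yy-yy[k])<=2); m=m*near
        o.append([x0+(m*xx).sum()/m.sum(),y0+(m*yy).sum()/m.sum()])
    obs.append(np.array(o)); print(np.round(o,1).tolist(),np.round(p0,1).tolist())
def res(q):
    r=[]
    P=pts(q[:3],[38,*q[3:6]])
    for i,(c,o) in enumerate(zip(cams,obs)):
        b=q[6+2*i:8+2*i]; r+=[(proj(c,P)+b-o).ravel()/.3,b/2]
    r.append((q[3:6]-38)/6)
    return np.concatenate(r)
s=least_squares(res,[547,-43,3,38,38,38]+[0]*6,loss="soft_l1"); print(s.x.round(2),s.cost); print(np.round(res(s.x)*.3,1))
E
```

```text
[[388.1, 138.2], [264.0, 135.3], [326.7, 66.9], [324.5, 198.9]] [[388.6, 137.7], [263.7, 136.1], [327.0, 68.5], [325.7, 198.7]]
[[280.6, 266.1], [300.7, 224.3], [320.1, 248.9], [262.4, 237.9]] [[280.8, 266.2], [300.6, 223.7], [320.1, 250.5], [262.5, 237.5]]
[[340.6, 211.7], [344.2, 260.3], [317.9, 237.2], [367.0, 234.4]] [[340.7, 212.4], [344.6, 260.8], [318.2, 238.1], [367.2, 234.7]]
[ 5.4691e+02 -4.0920e+01  2.5600e+00  3.7800e+01  4.5840e+01  3.8610e+01
 -1.4000e-01  1.9000e+00 -1.0500e+00 -5.0000e-02  5.2000e-01 -7.9000e-01] 5.127231183795144
[-0.1 -0.1 -0.6  0.1  0.2  0.4  0.2 -0.4 -0.   0.3 -0.   0.1 -0.   0.2
 -0.  -0.1  0.1 -0.1 -0.2 -0.   0.   0.2 -0.   0.   0.  -0.1 -0.1 -0.1
  0.1 -0.1 -0.   0.4  0. ]
```

The fit says the plug-in can is the chassis +y one, with its top at about 46 mm. The chassis centre is about (547,-42), yaw about 2.8°. Going there with the fingers shut.

Request:
send_rows:
  motion:
    - {"tx":0.07,"ty":-0.001,"tz":0,"rx":0,"ry":0,"rz":0,"gripper":1}
    - {"tx":0.07,"ty":-0.001,"tz":0,"rx":0,"ry":0,"rz":0,"gripper":1}
    - {"tx":0.07,"ty":-0.001,"tz":0,"rx":0,"ry":0,"rz":0,"gripper":1}
    - {"tx":0.07,"ty":0,"tz":0,"rx":0,"ry":0,"rz":0,"gripper":1}
    - {"tx":0,"ty":0,"tz":0.09,"rx":0,"ry":0,"rz":0,"gripper":1}
    - {"tx":0,"ty":0,"tz":0.09,"rx":0,"ry":0,"rz":0,"gripper":1}
    - {"tx":0,"ty":0,"tz":0.09,"rx":0,"ry":0,"rz":0,"gripper":1}
    - {"tx":0,"ty":0,"tz":0.09,"rx":0,"ry":0,"rz":0,"gripper":1}
    - {"tx":0,"ty":0,"tz":0.02,"rx":0,"ry":0,"rz":0,"gripper":1}
    - {"tx":0,"ty":0,"tz":0,"rx":0,"ry":0,"rz":0,"gripper":1}

```text
time_s: 4.15
ee_pos: [543.6, 22.6, 61.6]
ee_rot: [180.0, 0.0, 93.5]
force: [0.6, 0.0, 0.7]
gripper_width: 0.4
gripper_force: 0.0
```

Request:
send_rows:
  motion:
    - {"tx":0.004,"ty":0,"tz":0.012,"rx":0,"ry":0,"rz":0,"gripper":1}
    - {"tx":0,"ty":0,"tz":0.012,"rx":0,"ry":0,"rz":0,"gripper":1}
    - {"tx":0,"ty":0,"tz":0.005,"rx":0,"ry":0,"rz":0,"gripper":1}
    - {"tx":0,"ty":0,"tz":0.005,"rx":0,"ry":0,"rz":0,"gripper":1}
    - {"tx":0,"ty":0,"tz":0.005,"rx":0,"ry":0,"rz":0,"gripper":1}
    - {"tx":0,"ty":0,"tz":0.004,"rx":0,"ry":0,"rz":0,"gripper":1}
    - {"tx":0,"ty":0,"tz":0,"rx":0,"ry":0,"rz":0,"gripper":1}

```text
time_s: 5.03
ee_pos: [543.1, 25.2, 39.4]
ee_rot: [-180.0, 0.0, 93.5]
force: [0.7, -0.0, -0.1]
gripper_width: 0.4
gripper_force: 0.0
```

Request:
send_rows:
  motion:
    - {"tx":0,"ty":0,"tz":0.003,"rx":0,"ry":0,"rz":0,"gripper":1}
    - {"tx":0,"ty":0,"tz":0.003,"rx":0,"ry":0,"rz":0,"gripper":1}

```text
time_s: 5.28
ee_pos: [543.3, 25.2, 36.6]
ee_rot: [180.0, 0.0, 93.5]
force: [-0.2, 0.1, -0.2]
gripper_width: 0.2
gripper_force: 0.0
```

```bash
python3 - <<'E'
from h import *
import pickle
s=env.state();print(s["ee_pos"],s["force"],s["qvel"].round(2) if hasattr(s["qvel"],"round") else s["qvel"])
c=cam("wrist"); save(c,"w3.png"); pickle.dump(c,open("w3.pkl","wb"))
E
```

```text
[543.3245226   25.21350507  36.62266077] [-0.1631308   0.07981152 -0.19214953] [ 0.09  0.77  0.88  0.16 -1.57  0.06]
```

View pics/w3.png

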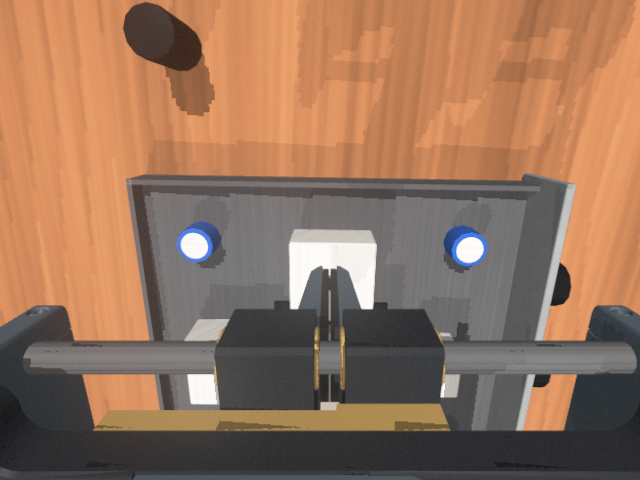

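The picture shows the shut fingers over the +y can, with its dot hidden and its far edge at row 235. There is no contact force yet, so I'll continue slowly.

Request:
send_rows:
  motion:
    - {"tx":0,"ty":0,"tz":0.003,"rx":0,"ry":0,"rz":0,"gripper":1}

```text
time_s: 5.45
ee_pos: [543.3, 25.2, 35.1]
ee_rot: [180.0, 0.0, 93.5]
force: [-0.4, -0.4, -0.3]
gripper_width: 0.2
gripper_force: 0.0
```

Request:
send_rows:
  motion:
    - {"tx":0,"ty":0,"tz":0.003,"rx":0,"ry":0,"rz":0,"gripper":1}

```text
time_s: 5.58
ee_pos: [543.3, 25.2, 33.6]
ee_rot: [180.0, 0.0, 93.5]
force: [0.3, -0.5, -0.7]
gripper_width: 0.6
gripper_force: 0.0
```

Request:
send_rows:
  motion:
    - {"tx":0,"ty":0,"tz":0.003,"rx":0,"ry":0,"rz":0,"gripper":1}

```text
time_s: 5.7
ee_pos: [543.2, 25.2, 32.0]
ee_rot: [180.0, 0.0, 93.5]
force: [0.7, -0.2, 0.3]
gripper_width: 0.6
gripper_force: 0.0
```

```bash
python3 - <<'E'
from h import *
import pickle
env.grab_frame("wrist")
c=cam("wrist"); pickle.dump(c,open("w4.pkl","wb"))
s=env.state();print(s["ee_pos"],s["force"],np.round(s["effort"],2),s["torque"])
c3=pickle.load(open("w3.pkl","rb"))
print(proj(c,[s["ee_pos"]]),proj(c3,[[543.3,25.2,36.6]]))
a=np.hstack([c3["img"][200:340,240:420],c["img"][200:340,240:420]])[:,:,::-1]
cv2.imwrite("pics/w34.png",cv2.resize(a,None,fx=2.2,fy=2.2))
E
```

```text
[543.10289243  25.21772165  31.92397401] [ 0.22493437 -0.37945154  0.16937435] [-0.000e+00 -4.135e+01 -1.815e+01  6.000e-02  2.000e-02  0.000e+00] [-0.00697029 -0.10432801 -0.0112032 ]
[[329.89395789 274.98190424]] [[329.82468753 274.92907597]]
```

View pics/w34.png

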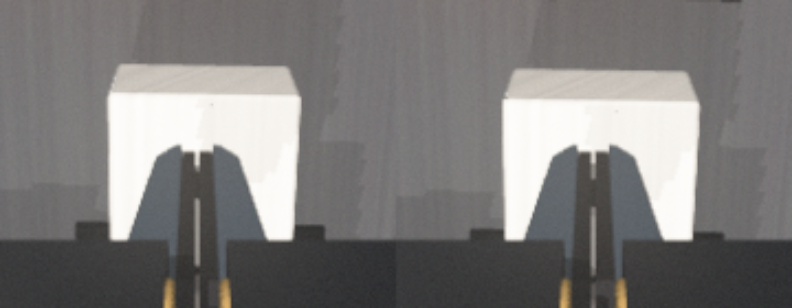

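Request:
send_rows:
  motion:
    - {"tx":0,"ty":0,"tz":0.003,"rx":0,"ry":0,"rz":0,"gripper":1}

```text
time_s: 5.92
ee_pos: [543.4, 25.2, 30.7]
ee_rot: [180.0, 0.0, 93.5]
force: [-0.0, 0.2, -0.2]
gripper_width: 0.5
gripper_force: 0.0
```

```bash
python3 - <<'E'
from h import *
import pickle
# top-face far edge of plug can (world +y edge): find side corners along rows for w3,w4,now
c5=cam("wrist"); print(env.state()["ee_pos"],env.state()["force"]); pickle.dump(c5,open("w5.pkl","wb"))
for n,c in(("w3",pickle.load(open("w3.pkl","rb"))),("w4",pickle.load(open("w4.pkl","rb"))),("w5",c5)):
    g=cv2.cvtColor(c["img"],cv2.COLOR_RGB2GRAY).astype(float)
    def cross(a,t,x0): # subpixel first crossing
        k=np.where((a[:-1]-t)*(a[1:]-t)<0)[0]; return [round(float(x0+i+(t-a[i])/(a[i+1]-a[i])),2) for i in k]
    print(n,[(r,cross(g[r,270:400],130,270)) for r in (247,252,257)])
    print([cross(g[215:262,u],t,215) for u in(300,325,360) for t in(130,235)], g[225:256:2,310].astype(int))
E
```

```text
[543.14393259  25.20551694  30.42483663] [-0.46990509  1.6063595  -0.07515849]
w3 [(247, [376.77]), (252, [376.71]), (257, [287.25, 375.94])]
[[228.11], [242.41], [228.52], [242.62], [229.27], [243.18]] [111 112 155 193 196 199 195 198 191 246 252 251 252 251 252 251]
w4 [(247, [287.06, 377.87]), (252, [287.03, 377.83]), (257, [287.05, 377.78])]
[[230.18], [244.97], [230.58], [245.39], [231.35], [245.85]] [112 114 113 154 191 197 196 198 194 197 234 250 252 252 252 252]
w5 [(247, [286.04, 377.76]), (252, [377.82]), (257, [286.02, 377.79])]
[[230.33], [245.73], [231.27], [245.95], [232.06], [246.62]] [111 114 116 118 193 197 199 198 193 200 206 250 252 252 252 252]
```

```bash
python3 - <<'E'
from h import *
import pickle
f=env.grab_frame("wrist"); T=np.linalg.inv(np.array(f["T_tool_cam"]))
c=dict(R=T[:3,:3],t=T[:3,3],f=240/np.tan(np.radians(f["vertical_fov"]/2)),cx=f["cx"],cy=f["cy"],k1=f["k1"])
print(c["cx"],c["cy"],c["k1"])
for x in(0,8,16):
  for d in(0,8,15,30): print(x,d,proj(c,[[x,0,-d],[x,-45.5,-d],[x,45.5,-d],[x,13,-d]]).round(0).tolist())
# plug far edge height by joint width/row for w5
for n,z in(("w3",36.6),("w4",31.95),("w5",30.5)):
    k=pickle.load(open(n+".pkl","rb"))
    a=np.radians(2.8); 
    for h in(38,42,46): print(n,h,proj(k,[[543.5+dx*np.cos(a)-24*np.sin(a),25+dx*np.sin(a)+24*np.cos(a),h] for dx in(-24,0,24)]).round(1).tolist())
cv2.imwrite("pics/w5.png",cv2.resize(f["frame"][230:420,210:450,::-1],None,fx=3,fy=3,interpolation=cv2.INTER_CUBIC))
E
```

```text
329.1922204356373 238.78255634586898 -0.0007505597697874609
0 0 [[330.0, 275.0], [251.0, 275.0], [408.0, 275.0], [352.0, 275.0]]
0 8 [[330.0, 281.0], [248.0, 281.0], [411.0, 280.0], [353.0, 281.0]]
0 15 [[330.0, 286.0], [246.0, 286.0], [414.0, 286.0], [354.0, 286.0]]
0 30 [[330.0, 298.0], [239.0, 298.0], [421.0, 298.0], [356.0, 298.0]]
8 0 [[330.0, 262.0], [250.0, 262.0], [409.0, 262.0], [353.0, 262.0]]
8 8 [[330.0, 267.0], [247.0, 267.0], [412.0, 267.0], [353.0, 267.0]]
8 15 [[330.0, 272.0], [245.0, 272.0], [415.0, 272.0], [354.0, 272.0]]
8 30 [[330.0, 284.0], [238.0, 284.0], [422.0, 284.0], [356.0, 284.0]]
16 0 [[330.0, 249.0], [250.0, 249.0], [410.0, 249.0], [353.0, 249.0]]
16 8 [[330.0, 254.0], [246.0, 254.0], [413.0, 253.0], [354.0, 254.0]]
16 15 [[330.0, 258.0], [244.0, 258.0], [416.0, 258.0], [355.0, 258.0]]
16 30 [[330.0, 269.0], [237.0, 269.0], [423.0, 269.0], [357.0, 269.0]]
w3 38 [[287.6, 235.9], [330.7, 236.3], [373.8, 236.8]]
w3 42 [[286.8, 238.0], [330.8, 238.5], [374.7, 239.0]]
w3 46 [[286.0, 240.2], [330.8, 240.7], [375.6, 241.2]]
w4 38 [[287.1, 238.4], [331.2, 238.9], [375.3, 239.5]]
w4 42 [[286.2, 240.7], [331.2, 241.2], [376.2, 241.7]]
w4 46 [[285.4, 243.0], [331.3, 243.5], [377.1, 244.0]]
w5 38 [[286.3, 239.1], [330.7, 239.6], [375.0, 240.1]]
w5 42 [[285.5, 241.3], [330.7, 241.8], [375.9, 242.3]]
w5 46 [[284.6, 243.7], [330.8, 244.2], [376.9, 244.7]]
```

View pics/w5.png

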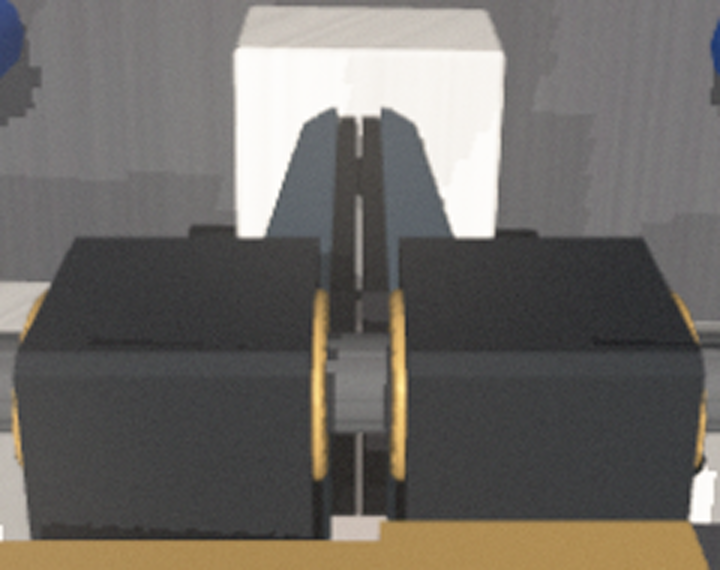

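The blue finger blades end at rows 267–269. That fits a tip about 28 mm short of the nominal TCP: ±45.5 mm of opening drew at ±90 px, and the 16 mm half-width drew at row 269. The can still stands at about 46, so the fingers have not touched it. I'll keep descending in small steps and watch the force.

Request:
send_rows:
  motion:
    - {"tx":0,"ty":0,"tz":0.005,"rx":0,"ry":0,"rz":0,"gripper":1}
    - {"tx":0,"ty":0,"tz":0.005,"rx":0,"ry":0,"rz":0,"gripper":1}
    - {"tx":0,"ty":0,"tz":0.005,"rx":0,"ry":0,"rz":0,"gripper":1}

```text
time_s: 6.4
ee_pos: [543.2, 25.2, 22.9]
ee_rot: [-180.0, 0.0, 93.5]
force: [0.5, -0.2, 0.6]
gripper_width: 0.5
gripper_force: 0.0
```

Request:
send_rows:
  motion:
    - {"tx":0,"ty":0,"tz":0.004,"rx":0,"ry":0,"rz":0,"gripper":1}

```text
time_s: 6.52
ee_pos: [543.2, 25.2, 20.9]
ee_rot: [-180.0, 0.0, 93.5]
force: [0.0, 0.4, -0.1]
gripper_width: 0.4
gripper_force: 0.0
```

Request:
send_rows:
  motion:
    - {"tx":0,"ty":0,"tz":0.004,"rx":0,"ry":0,"rz":0,"gripper":1}

```text
time_s: 6.65
ee_pos: [543.3, 25.2, 19.1]
ee_rot: [180.0, 0.0, 93.5]
force: [-1.1, 0.8, 5.6]
gripper_width: 0.3
gripper_force: 2.8
```

Request:
send_rows:
  motion:
    - {"tx":0,"ty":0,"tz":0.004,"rx":0,"ry":0,"rz":0,"gripper":1}

```text
time_s: 6.78
ee_pos: [543.3, 25.2, 17.6]
ee_rot: [180.0, 0.0, 93.5]
force: [-1.0, 0.8, 6.3]
gripper_width: 0.4
gripper_force: 2.8
```

Contact at a reading of about 19.5, so the real fingertips are about 27 mm behind the reported TCP. Pressing on to the stop.

Request:
send_rows:
  motion:
    - {"tx":0,"ty":0,"tz":0.004,"rx":0,"ry":0,"rz":0,"gripper":1}
    - {"tx":0,"ty":0,"tz":0.004,"rx":0,"ry":0,"rz":0,"gripper":1}

```text
time_s: 7.02
ee_pos: [543.3, 25.2, 13.7]
ee_rot: [180.0, 0.0, 93.5]
force: [-0.7, 0.0, 5.7]
gripper_width: 0.4
gripper_force: 2.8
```

Request:
send_rows:
  motion:
    - {"tx":0,"ty":0,"tz":0.003,"rx":0,"ry":0,"rz":0,"gripper":1}

```text
time_s: 7.15
ee_pos: [543.3, 25.2, 12.2]
ee_rot: [180.0, 0.0, 93.5]
force: [-1.8, -0.9, 5.7]
gripper_width: 0.4
gripper_force: 2.8
```

Request:
send_rows:
  motion:
    - {"tx":0,"ty":0,"tz":0.003,"rx":0,"ry":0,"rz":0,"gripper":1}

```text
time_s: 7.28
ee_pos: [543.3, 25.2, 11.4]
ee_rot: [180.0, 0.0, 93.5]
force: [-5.0, 1.0, 18.3]
gripper_width: 0.6
gripper_force: 9.0
```

Can home: 18 N on the stop at a reading of 11.4. I'll hold it briefly, then go up and over to view the stand.

Request:
send_rows:
  motion:
    - {"tx":0,"ty":0,"tz":0.001,"rx":0,"ry":0,"rz":0,"gripper":1}
    - {"tx":0,"ty":0,"tz":0,"rx":0,"ry":0,"rz":0,"gripper":1}
    - {"tx":0,"ty":0,"tz":0,"rx":0,"ry":0,"rz":0,"gripper":1}

```text
time_s: 7.65
ee_pos: [543.3, 25.2, 11.4]
ee_rot: [180.0, 0.0, 93.5]
force: [-3.2, -0.9, 13.0]
gripper_width: 0.6
gripper_force: 6.5
```

Request:
send_rows:
  motion:
    - {"tx":0,"ty":0,"tz":-0.095,"rx":0,"ry":0,"rz":0,"gripper":1}
    - {"tx":0,"ty":0,"tz":-0.095,"rx":0,"ry":0,"rz":0,"gripper":1}
    - {"tx":0,"ty":0,"tz":-0.095,"rx":0,"ry":0,"rz":-0.19,"gripper":-1}
    - {"tx":0,"ty":0,"tz":-0.095,"rx":0,"ry":0,"rz":-0.19,"gripper":-1}
    - {"tx":0.089,"ty":0.01,"tz":0,"rx":0,"ry":0,"rz":0,"gripper":-1}
    - {"tx":0.089,"ty":0.01,"tz":0,"rx":0,"ry":0,"rz":0,"gripper":-1}
    - {"tx":0.089,"ty":0.01,"tz":0,"rx":0,"ry":0,"rz":0,"gripper":-1}
    - {"tx":0.089,"ty":0.01,"tz":0,"rx":0,"ry":0,"rz":0,"gripper":-1}
    - {"tx":0,"ty":0,"tz":0,"rx":0,"ry":0,"rz":0,"gripper":-1}
    - {"tx":0,"ty":0,"tz":0,"rx":0,"ry":0,"rz":0,"gripper":-1}

```text
time_s: 8.9
ee_pos: [516.7, 202.0, 199.4]
ee_rot: [-180.0, 0.0, 104.9]
force: [-0.1, 0.2, -0.5]
gripper_width: 77.6
gripper_force: 0.0
```

```bash
python3 - <<'E'
from h import *
import pickle
c=cam("wrist"); save(c,"w6.png",(160,0,480,240),2.4); pickle.dump(c,open("w6.pkl","wb"))
s=env.state();print(s["ee_pos"],s["ee_rot"],s["force"],proj(c,[[498,275,28],[498,275,76]]))
E
```

```text
[516.778309   201.55651433 199.48249543] [-1.79984374e+02  3.83464562e-02  1.04892806e+02] [0.97846721 0.16155313 0.44321408] [[330.56488538 132.91434362]
 [330.82272304 134.22961692]]
```

View pics/w6.png

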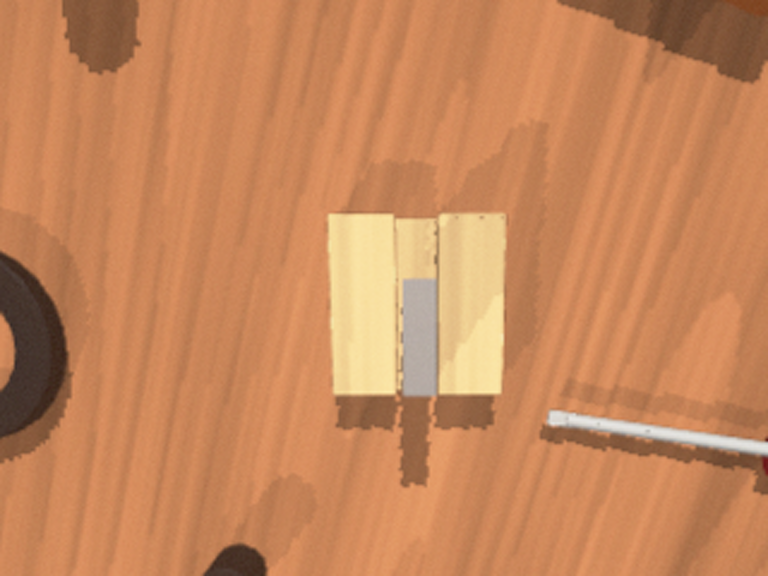

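The spacer's top face is at crop x 402–437, y 279–396, well aligned with the tool. The stand is at x 330–504, y 213–395.

```bash
python3 - <<'E'
from h import *
import pickle
c=pickle.load(open("w6.pkl","rb"))
raw=lambda q:[(160+a/2.4-.25,b/2.4-.25) for a,b in q]
sp=back(c,raw([(403,279),(437,279),(437,396),(403,396)]),76); st=back(c,raw([(329,213),(505,213),(501,395),(334,395)]),28)
for P in(sp,st):
    e=P-np.roll(P,1,0); print(P.mean(0).round(1),np.linalg.norm(e,axis=1).round(1),np.degrees(np.arctan2(e[:,1],e[:,0])).round(1))
s=env.state(); d=R.from_euler('xyz',s["ee_rot"],degrees=True).inv().apply(sp.mean(0)-s["ee_pos"]); print("tool delta",d)
E
```

```text
[502.6 270.7  76. ] [39.8 11.7 39.8 12.2] [ 104.9   14.9  -74.5 -165.1]
[499.5 280.6  28. ] [69.6 68.3 69.6 68.8] [ 105.1   14.9  -74.5 -165.1]
tool delta [ 70.52226672   4.08625893 123.43421469]
```

Request:
send_rows:
  motion:
    - {"tx":0.047,"ty":0.0027,"tz":0,"rx":0,"ry":0,"rz":0,"gripper":0}
    - {"tx":0.047,"ty":0.0027,"tz":0,"rx":0,"ry":0,"rz":0,"gripper":0}
    - {"tx":0.047,"ty":0.0027,"tz":0,"rx":0,"ry":0,"rz":0,"gripper":0}
    - {"tx":0,"ty":0,"tz":0.08,"rx":0,"ry":0,"rz":0,"gripper":0}
    - {"tx":0,"ty":0,"tz":0.08,"rx":0,"ry":0,"rz":0,"gripper":0}
    - {"tx":0,"ty":0,"tz":0.07,"rx":0,"ry":0,"rz":0,"gripper":0}
    - {"tx":0,"ty":0,"tz":0.06,"rx":0,"ry":0,"rz":0,"gripper":0}
    - {"tx":0,"ty":0,"tz":0.04,"rx":0,"ry":0,"rz":0,"gripper":0}
    - {"tx":0,"ty":0,"tz":0.025,"rx":0,"ry":0,"rz":0,"gripper":0}

```text
time_s: 10.07
ee_pos: [502.6, 270.1, 21.1]
ee_rot: [-179.9, 0.0, 104.8]
force: [0.4, 0.4, 0.4]
gripper_width: 45.7
gripper_force: 0.0
```

Request:
send_rows:
  motion:
    - {"tx":0,"ty":0,"tz":0,"rx":0,"ry":0,"rz":0,"gripper":1}
    - {"tx":0,"ty":0,"tz":0,"rx":0,"ry":0,"rz":0,"gripper":1}
    - {"tx":0,"ty":0,"tz":0,"rx":0,"ry":0,"rz":0,"gripper":1}
    - {"tx":0,"ty":0,"tz":0,"rx":0,"ry":0,"rz":0,"gripper":1}
    - {"tx":0,"ty":0,"tz":0,"rx":0,"ry":0,"rz":0,"gripper":1}
    - {"tx":0,"ty":0,"tz":0,"rx":0,"ry":0,"rz":0,"gripper":1}
  grip_force: 20

```text
time_s: 10.82
ee_pos: [502.9, 271.7, 22.8]
ee_rot: [179.9, -0.0, 104.9]
force: [-1.0, -0.4, 5.4]
gripper_width: 11.7
gripper_force: 20.0
```

Gripped at 11.7 mm opening. Lifting straight out, then on to a close look at the gap.

Request:
send_rows:
  motion:
    - {"tx":0,"ty":0,"tz":-0.03,"rx":0,"ry":0,"rz":0,"gripper":1}
    - {"tx":0,"ty":0,"tz":-0.05,"rx":0,"ry":0,"rz":0,"gripper":1}
    - {"tx":0,"ty":0,"tz":-0.06,"rx":0,"ry":0,"rz":0,"gripper":1}
    - {"tx":0,"ty":0,"tz":-0.07,"rx":0,"ry":0,"rz":0.134,"gripper":1}
    - {"tx":0,"ty":0,"tz":-0.06,"rx":0,"ry":0,"rz":0.134,"gripper":1}
    - {"tx":0,"ty":0,"tz":0,"rx":0,"ry":0,"rz":0.134,"gripper":1}

```text
time_s: 11.58
ee_pos: [503.9, 272.4, 160.6]
ee_rot: [179.7, -0.1, 92.7]
force: [1.4, -0.1, -0.3]
gripper_width: 12.0
gripper_force: 20.0
```

Request:
send_rows:
  motion:
    - {"tx":-0.065,"ty":0.012,"tz":0,"rx":0,"ry":0,"rz":0,"gripper":1}
    - {"tx":-0.065,"ty":0.012,"tz":0,"rx":0,"ry":0,"rz":0,"gripper":1}
    - {"tx":-0.065,"ty":0.012,"tz":0,"rx":0,"ry":0,"rz":0,"gripper":1}
    - {"tx":-0.065,"ty":0.012,"tz":0,"rx":0,"ry":0,"rz":0,"gripper":1}
    - {"tx":-0.065,"ty":0.012,"tz":0,"rx":0,"ry":0,"rz":0,"gripper":1}
    - {"tx":-0.065,"ty":0.012,"tz":0,"rx":0,"ry":0,"rz":0,"gripper":1}
    - {"tx":-0.065,"ty":0.012,"tz":0,"rx":0,"ry":0,"rz":0,"gripper":1}
    - {"tx":-0.065,"ty":0.012,"tz":0,"rx":0,"ry":0,"rz":0,"gripper":1}
    - {"tx":-0.065,"ty":0.012,"tz":0,"rx":0,"ry":0,"rz":0,"gripper":1}
    - {"tx":-0.065,"ty":0.012,"tz":0,"rx":0,"ry":0,"rz":0,"gripper":1}
    - {"tx":-0.065,"ty":0.012,"tz":0,"rx":0,"ry":0,"rz":0,"gripper":1}
    - {"tx":-0.065,"ty":0.012,"tz":0,"rx":0,"ry":0,"rz":0,"gripper":1}

```text
time_s: 13.08
ee_pos: [593.9, -115.4, 157.6]
ee_rot: [180.0, -0.0, 92.9]
force: [0.7, 0.4, -0.3]
gripper_width: 11.7
gripper_force: 20.0
```

Request:
send_rows:
  motion:
    - {"tx":0,"ty":0,"tz":0,"rx":0,"ry":0,"rz":0,"gripper":1}
    - {"tx":0,"ty":0,"tz":0,"rx":0,"ry":0,"rz":0,"gripper":1}

```text
time_s: 13.32
ee_pos: [593.5, -113.9, 157.3]
ee_rot: [-180.0, -0.0, 92.8]
force: [0.2, -0.6, -0.5]
gripper_width: 12.1
gripper_force: 20.0
```

```bash
python3 - <<'E'
from h import *
import pickle
c=cam("wrist"); save(c,"w7.png"); pickle.dump(c,open("w7.pkl","wb"))
s=env.state();print(s["ee_pos"],s["ee_rot"],s["force"],s["gripper_width"],s["time_s"])
from scipy.optimize import least_squares
g=cv2.cvtColor(c["img"],cv2.COLOR_RGB2GRAY)
# subpixel edges: rotated rects of bright blobs
b=(c["img"].min(2)>165).astype(np.uint8); b[262:]=0
n,l,st,ce=cv2.connectedComponentsWithStats(b)
for k in range(1,n):
    if st[k,4]<700: continue
    ct=max(cv2.findContours((l==k).astype(np.uint8),0,1)[0],key=cv2.contourArea)
    m=cv2.boxPoints(cv2.minAreaRect(ct.astype(np.float32))); z=38
    P=back(c,m,z)[:,:2]; e=P-np.roll(P,1,0)
    print(ce[k].round(1),P.mean(0).round(1),np.linalg.norm(e,axis=1).round(1),np.degrees(np.arctan2(e[:,1],e[:,0])).round(1))
E
```

```text
[ 593.51890715 -113.58552297  157.31545938] [-1.79982024e+02 -2.80514928e-02  9.28890055e+01] [-0.45438208 -0.03728028 -1.5510837 ] 12.267615349618058 13.375
[275.6  47.5] [544.3  23.6] [47.  47.  46.9 49.3] [  88.9    2.8  -88.2 -177.2]
[278.  135.9] [545.9 -43.2] [70.6 69.8 70.4 74.7] [  88.4    2.8  -87.6 -177.2]
[198.4 135.8] [480.4 -45.8] [46.8 49.5 46.5 51.8] [  85.4    2.8  -91.8 -177.2]
[359.1 137.2] [614.8 -40. ] [31.3 30.3 31.3 31.2] [  93.4    2.8  -84.9 -177.2]
[281.6 214.3] [ 550.3 -109.2] [46.3 46.7 46.3 48.7] [  89.4    2.8  -88.1 -177.2]
```

View pics/w7.png

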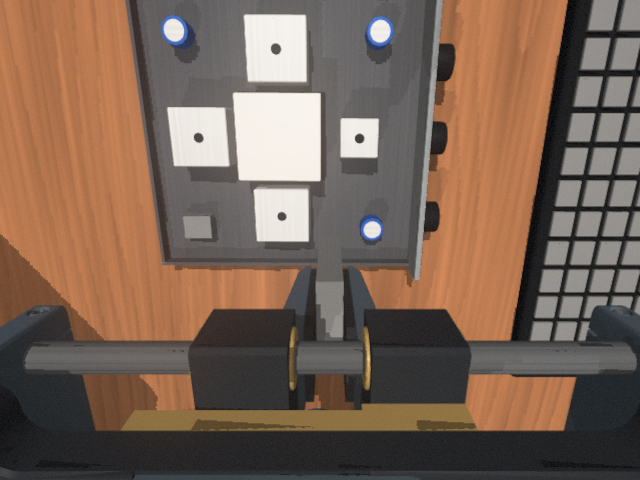

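Spacer held upright between the fingers. The gap lies between the tile's right edge (col 321) and the small can's left edge (col 341) at row 138.

```bash
python3 - <<'E'
from h import *
import pickle
c=pickle.load(open("w7.pkl","rb")); g=cv2.cvtColor(c["img"],cv2.COLOR_RGB2GRAY).astype(float)
def cr(a,t,x0): k=np.where((a[:-1]-t)*(a[1:]-t)<0)[0]; return [round(float(x0+i+(t-a[i])/(a[i+1]-a[i])),1) for i in k]
for r in(122,130,146,152): print(r,cr(g[r,300:390],150,300),cr(g[r,300:390],225,300),g[r,314:346].astype(int).tolist())
t=back(c,[(320.9,138)],44)[0]; w=back(c,[(340.8,138)],38)[0]; d=back(c,[(359.6,138.4)],38)[0]
print(t,w,d)
s=env.state(); Rt=R.from_euler('xyz',s["ee_rot"],degrees=True)
# spacer centre at hand: far bottom/top edges columns in rows 250..330
for r in(255,262,300,320,330): print(r,g[r,296:360:2].astype(int).tolist())
a=np.radians(2.8); 
for n,P in(("edges",(t+w)/2),("dot",d-24*np.array([np.cos(a),np.sin(a),0]))): print(n,P,Rt.inv().apply(P-s["ee_pos"]))
E
```

```text
122 [320.4, 339.8, 378.4] [319.3, 341.0, 377.1] [244, 244, 244, 244, 244, 238, 193, 87, 78, 77, 79, 89, 109, 106, 105, 108, 106, 107, 108, 107, 107, 107, 108, 111, 112, 113, 162, 228, 238, 238, 237, 237]
130 [320.4, 339.6, 378.3] [319.3, 340.9, 377.1] [244, 245, 243, 243, 243, 237, 197, 86, 78, 77, 75, 91, 108, 109, 107, 107, 104, 109, 106, 109, 110, 108, 107, 108, 111, 115, 169, 231, 237, 236, 235, 239]
146 [320.4, 339.7, 377.5] [319.4, 341.0, 376.1] [244, 243, 243, 242, 242, 239, 199, 88, 77, 77, 79, 83, 96, 108, 106, 108, 105, 107, 105, 105, 113, 112, 113, 110, 110, 114, 164, 227, 236, 234, 234, 236]
152 [320.5, 339.6, 377.4] [319.4, 340.9, 376.1] [242, 243, 241, 242, 242, 239, 202, 87, 75, 74, 77, 81, 95, 107, 110, 109, 111, 113, 114, 113, 114, 114, 114, 111, 111, 117, 171, 228, 236, 233, 233, 236]
[582.87621631 -41.5948118   44.        ] [599.27644965 -40.98181645  38.        ] [614.90464796 -40.52808183  38.        ]
255 [91, 94, 93, 94, 94, 90, 90, 94, 91, 94, 92, 99, 102, 98, 103, 102, 100, 100, 98, 100, 100, 101, 97, 89, 90, 89, 86, 89, 91, 91, 87, 89]
262 [85, 83, 86, 84, 87, 82, 85, 82, 81, 85, 85, 97, 98, 101, 100, 100, 100, 101, 99, 100, 97, 99, 97, 79, 74, 73, 76, 73, 72, 72, 70, 74]
300 [75, 74, 75, 76, 73, 65, 45, 46, 43, 43, 109, 132, 132, 132, 129, 131, 131, 128, 131, 130, 130, 133, 131, 117, 40, 39, 36, 41, 51, 73, 75, 71]
320 [52, 52, 52, 54, 42, 36, 35, 38, 33, 35, 63, 84, 78, 80, 81, 129, 131, 132, 131, 145, 148, 146, 146, 131, 31, 39, 39, 39, 42, 46, 72, 72]
330 [73, 49, 51, 51, 38, 37, 40, 41, 39, 35, 64, 78, 79, 77, 81, 128, 130, 129, 146, 146, 145, 147, 147, 129, 34, 44, 50, 51, 57, 53, 61, 72]
edges [591.07633298 -41.28831413  41.        ] [ 72.27147574   1.24090718 116.35047318]
dot [590.93330067 -41.7004763   38.        ] [ 71.86557769   1.07822432 119.350326  ]
```

Request:
send_rows:
  motion:
    - {"tx":0.048,"ty":0.001,"tz":0,"rx":0,"ry":0,"rz":0,"gripper":1}
    - {"tx":0.05,"ty":0.001,"tz":0,"rx":0,"ry":0,"rz":0,"gripper":1}
    - {"tx":0.048,"ty":0,"tz":0,"rx":0,"ry":0,"rz":0,"gripper":1}
    - {"tx":0,"ty":0,"tz":0.05,"rx":0,"ry":0,"rz":0,"gripper":1}
    - {"tx":0,"ty":0,"tz":0.06,"rx":0,"ry":0,"rz":0,"gripper":1}
    - {"tx":0,"ty":0,"tz":0.05,"rx":0,"ry":0,"rz":0,"gripper":1}
    - {"tx":0,"ty":0,"tz":0.02,"rx":0,"ry":0,"rz":0,"gripper":1}
    - {"tx":0,"ty":0,"tz":0,"rx":0,"ry":0,"rz":0,"gripper":1}
    - {"tx":0,"ty":0,"tz":0,"rx":0,"ry":0,"rz":0,"gripper":1}

```text
time_s: 14.5
ee_pos: [592.1, -41.3, 68.4]
ee_rot: [179.9, 0.0, 92.9]
force: [0.4, 0.5, -0.3]
gripper_width: 11.8
gripper_force: 20.0
```

Request:
send_rows:
  motion:
    - {"tx":0,"ty":-0.002,"tz":0.008,"rx":0,"ry":0,"rz":0,"gripper":1}
    - {"tx":0,"ty":0,"tz":0.008,"rx":0,"ry":0,"rz":0,"gripper":1}
    - {"tx":0,"ty":0,"tz":0.008,"rx":0,"ry":0,"rz":0,"gripper":1}
    - {"tx":0,"ty":0,"tz":0.008,"rx":0,"ry":0,"rz":0,"gripper":1}

```text
time_s: 15.0
ee_pos: [590.2, -41.5, 50.8]
ee_rot: [-180.0, 0.0, 92.9]
force: [-0.6, -0.1, -1.0]
gripper_width: 12.0
gripper_force: 20.0
```

Request:
send_rows:
  motion:
    - {"tx":0,"ty":0,"tz":0.008,"rx":0,"ry":0,"rz":0,"gripper":1}
    - {"tx":0,"ty":0,"tz":0.008,"rx":0,"ry":0,"rz":0,"gripper":1}
    - {"tx":0,"ty":0,"tz":0.008,"rx":0,"ry":0,"rz":0,"gripper":1}

```text
time_s: 15.38
ee_pos: [590.2, -41.5, 38.8]
ee_rot: [-180.0, 0.0, 92.9]
force: [0.7, 0.6, -1.0]
gripper_width: 12.0
gripper_force: 20.0
```

Sliding in freely.

Request:
send_rows:
  motion:
    - {"tx":0,"ty":0.001,"tz":0.006,"rx":0,"ry":0,"rz":0,"gripper":1}
    - {"tx":0,"ty":0,"tz":0.006,"rx":0,"ry":0,"rz":0,"gripper":1}
    - {"tx":0,"ty":0,"tz":0.004,"rx":0,"ry":0,"rz":0,"gripper":1}

```text
time_s: 15.75
ee_pos: [590.7, -41.4, 30.9]
ee_rot: [-180.0, 0.0, 92.9]
force: [0.1, 0.3, -0.3]
gripper_width: 11.7
gripper_force: 20.0
```

Request:
send_rows:
  motion:
    - {"tx":0,"ty":0,"tz":0.003,"rx":0,"ry":0,"rz":0,"gripper":1}

```text
time_s: 15.88
ee_pos: [590.8, -41.5, 29.6]
ee_rot: [180.0, 0.0, 92.9]
force: [0.6, -0.1, 0.9]
gripper_width: 11.6
gripper_force: 20.0
```

Request:
send_rows:
  motion:
    - {"tx":0,"ty":0,"tz":0.003,"rx":0,"ry":0,"rz":0,"gripper":1}

```text
time_s: 16.0
ee_pos: [590.8, -41.5, 28.1]
ee_rot: [180.0, 0.0, 92.9]
force: [-0.6, 1.0, 0.1]
gripper_width: 12.2
gripper_force: 20.0
```

Request:
send_rows:
  motion:
    - {"tx":0,"ty":0,"tz":0.002,"rx":0,"ry":0,"rz":0,"gripper":1}

```text
time_s: 16.12
ee_pos: [590.7, -41.5, 27.1]
ee_rot: [180.0, 0.0, 92.9]
force: [-0.4, -0.8, -0.5]
gripper_width: 11.7
gripper_force: 20.0
```

Request:
send_rows:
  motion:
    - {"tx":0,"ty":0,"tz":0.002,"rx":0,"ry":0,"rz":0,"gripper":1}

```text
time_s: 16.25
ee_pos: [590.8, -41.5, 26.8]
ee_rot: [180.0, 0.0, 92.9]
force: [-1.9, 0.1, 8.4]
gripper_width: 12.1
gripper_force: 20.0
```

Request:
send_rows:
  motion:
    - {"tx":0,"ty":0,"tz":0.002,"rx":0,"ry":0,"rz":0,"gripper":1}

```text
time_s: 16.38
ee_pos: [590.9, -41.5, 26.8]
ee_rot: [180.0, 0.0, 92.9]
force: [-4.6, -0.7, 13.4]
gripper_width: 11.9
gripper_force: 20.0
```

On the floor at 26.8, as predicted. Relaxing and releasing.

Request:
send_rows:
  motion:
    - {"tx":0,"ty":0,"tz":-0.003,"rx":0,"ry":0,"rz":0,"gripper":1}
    - {"tx":0,"ty":0,"tz":0,"rx":0,"ry":0,"rz":0,"gripper":0}
    - {"tx":0,"ty":0,"tz":0,"rx":0,"ry":0,"rz":0,"gripper":0}
    - {"tx":0,"ty":0,"tz":0,"rx":0,"ry":0,"rz":0,"gripper":0}
    - {"tx":0,"ty":0,"tz":0,"rx":0,"ry":0,"rz":0,"gripper":0}

```text
time_s: 17.0
ee_pos: [590.7, -41.4, 26.5]
ee_rot: [-180.0, 0.0, 92.9]
force: [0.2, 0.8, -0.4]
gripper_width: 45.0
gripper_force: 0.0
```

Request:
send_rows:
  motion:
    - {"tx":0,"ty":0,"tz":-0.04,"rx":0,"ry":0,"rz":0,"gripper":0}
    - {"tx":0,"ty":0,"tz":-0.06,"rx":0,"ry":0,"rz":0,"gripper":0}
    - {"tx":0,"ty":0,"tz":-0.08,"rx":0,"ry":0,"rz":0,"gripper":0}
    - {"tx":-0.07,"ty":0,"tz":-0.06,"rx":0,"ry":0,"rz":0,"gripper":1}
    - {"tx":-0.075,"ty":0,"tz":0,"rx":0,"ry":0,"rz":0,"gripper":1}
    - {"tx":0,"ty":0,"tz":0,"rx":0,"ry":0,"rz":0,"gripper":1}
    - {"tx":0,"ty":0,"tz":0,"rx":0,"ry":0,"rz":0,"gripper":1}

```text
time_s: 17.88
ee_pos: [594.0, -113.4, 146.2]
ee_rot: [-179.9, -0.0, 92.8]
force: [0.0, 0.2, -0.1]
gripper_width: 8.5
gripper_force: 0.0
```

```bash
python3 - <<'E'
from h import *
import pickle
c=cam("wrist"); save(c,"w8.png",(200,0,480,240),2.5); pickle.dump(c,open("w8.pkl","wb"))
s=env.state();print(s["ee_pos"],s["ee_rot"],s["force"],s["gripper_width"],s["time_s"])
print(proj(c,[[591,-41.5,80],[547.5,-42,44],[543.5,25,38]]))
E
```

```text
[ 593.97875082 -113.04622608  146.17967684] [-1.79943268e+02 -3.97571832e-02  9.28843898e+01] [-0.60971459  0.05781255  0.35634725] 4.678226223132421 17.925
[[330.55862415 141.51025775]
 [275.05333718 137.35138203]
 [271.33980786  43.95454033]]
```

View pics/w8.png

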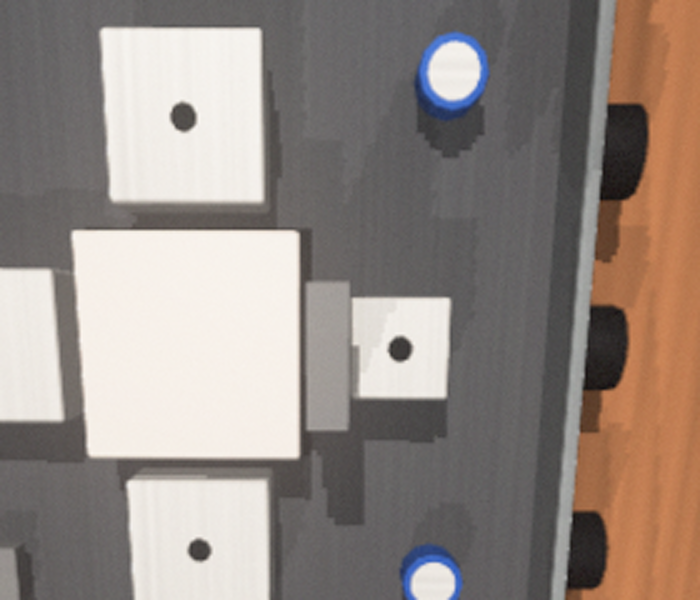

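The spacer stands upright in the gap and the +y can is home. Next, the tile: I'll press about 7 mm off-centre, away from the spacer.

Request:
send_rows:
  motion:
    - {"tx":0.049,"ty":-0.034,"tz":0,"rx":0,"ry":0,"rz":0,"gripper":1}
    - {"tx":0.049,"ty":-0.034,"tz":0,"rx":0,"ry":0,"rz":0,"gripper":1}
    - {"tx":0.049,"ty":-0.034,"tz":0,"rx":0,"ry":0,"rz":0,"gripper":1}
    - {"tx":0,"ty":0,"tz":0.06,"rx":0,"ry":0,"rz":0,"gripper":1}
    - {"tx":0,"ty":0,"tz":0.07,"rx":0,"ry":0,"rz":0,"gripper":1}
    - {"tx":0,"ty":0,"tz":0.06,"rx":0,"ry":0,"rz":0,"gripper":1}
    - {"tx":0,"ty":0,"tz":0.04,"rx":0,"ry":0,"rz":0,"gripper":1}
    - {"tx":0,"ty":0,"tz":0.01,"rx":0,"ry":0,"rz":0,"gripper":1}
    - {"tx":0,"ty":0,"tz":0,"rx":0,"ry":0,"rz":0,"gripper":1}

```text
time_s: 19.05
ee_pos: [539.9, -42.5, 26.8]
ee_rot: [180.0, -0.0, 92.9]
force: [0.6, -0.1, -0.5]
gripper_width: 0.5
gripper_force: 0.0
```

Request:
send_rows:
  motion:
    - {"tx":0,"ty":0,"tz":0.005,"rx":0,"ry":0,"rz":0,"gripper":1}
    - {"tx":0,"ty":0,"tz":0.004,"rx":0,"ry":0,"rz":0,"gripper":1}
    - {"tx":0,"ty":0,"tz":0.004,"rx":0,"ry":0,"rz":0,"gripper":1}
    - {"tx":0,"ty":0,"tz":0.004,"rx":0,"ry":0,"rz":0,"gripper":1}

```text
time_s: 19.55
ee_pos: [539.8, -43.1, 18.2]
ee_rot: [180.0, 0.0, 92.9]
force: [-0.2, -0.1, 0.0]
gripper_width: 0.3
gripper_force: 0.0
```

Request:
send_rows:
  motion:
    - {"tx":0,"ty":0,"tz":0.004,"rx":0,"ry":0,"rz":0,"gripper":1}
    - {"tx":0,"ty":0,"tz":0.004,"rx":0,"ry":0,"rz":0,"gripper":1}
    - {"tx":0,"ty":0,"tz":0.004,"rx":0,"ry":0,"rz":0,"gripper":1}

```text
time_s: 19.92
ee_pos: [539.8, -43.0, 12.4]
ee_rot: [180.0, 0.0, 92.9]
force: [-1.2, -0.1, 5.7]
gripper_width: 0.5
gripper_force: 2.9
```

Request:
send_rows:
  motion:
    - {"tx":0,"ty":0,"tz":0.002,"rx":0,"ry":0,"rz":0,"gripper":1}
    - {"tx":0,"ty":0,"tz":0,"rx":0,"ry":0,"rz":0,"gripper":1}

```text
time_s: 20.18
ee_pos: [539.8, -43.0, 11.6]
ee_rot: [180.0, 0.0, 92.9]
force: [-2.3, 0.8, 6.1]
gripper_width: 0.4
gripper_force: 3.2
```

Request:
send_rows:
  motion:
    - {"tx":0,"ty":0,"tz":0.001,"rx":0,"ry":0,"rz":0,"gripper":1}
    - {"tx":0,"ty":0,"tz":0,"rx":0,"ry":0,"rz":0,"gripper":1}
    - {"tx":0,"ty":0,"tz":0,"rx":0,"ry":0,"rz":0,"gripper":1}

```text
time_s: 20.55
ee_pos: [539.8, -43.1, 11.4]
ee_rot: [180.0, 0.0, 92.9]
force: [-0.7, 0.5, 8.2]
gripper_width: 0.6
gripper_force: 4.2
```

Nearly on the stop. A little more push for margin, then hand in.

Request:
send_rows:
  motion:
    - {"tx":0,"ty":0,"tz":0.002,"rx":0,"ry":0,"rz":0,"gripper":1}
    - {"tx":0,"ty":0,"tz":0,"rx":0,"ry":0,"rz":0,"gripper":1}
    - {"tx":0,"ty":0,"tz":0,"rx":0,"ry":0,"rz":0,"gripper":1}
    - {"tx":0,"ty":0,"tz":0,"rx":0,"ry":0,"rz":0,"gripper":1}

```text
time_s: 21.05
ee_pos: [539.8, -43.1, 11.4]
ee_rot: [180.0, 0.0, 92.9]
force: [-3.7, 0.7, 14.1]
gripper_width: 0.1
gripper_force: 7.5
```

```bash
python3 -c "
from workcell import env
s=env.state();print(s['ee_pos'],s['force'],s['time_s'])
if 6<s['force'][2]<40: print(env.job_done())"
```

```text
[539.82148131 -43.05407946  11.38432329] [-3.73556311  0.70052172 14.07717396] 21.05
the job is handed in; nothing more can be done
None
```

I handed the job in at 21 s, with no verdict returned: the plug-in can is pressed home, the spacer stands released in the wide gap, and the tile is held at its stop with about 14 N; I viewed 11 pictures, one over the limit of 10.

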